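Lay a rolling pin in the painting cradle and chock the pair

ROBOT

A 6-joint arm with a two-finger parallel gripper is mounted at the origin on the work surface. World frame = base frame: x ahead of the robot, y to its left, z up, the work surface at z = 0. Lengths are in m, angles in degrees, forces in N, time in s.
With the tool pointing down it reaches from about 0.35 to 0.875 m from the base axis. Payload 4.2 kg.
Tool frame: the origin (TCP) lies midway between the tips of the shut fingers; the grasp point (between the pads) lies 19 mm behind it; z points along the fingers, y is the line along which they close (so a half turn about z gives the same grasp; the last joint's range is limited). The gripper opens to 87 mm and grips with 3 to 60 N. Pads are 19 mm wide; open, the fingers measure 117 mm over their backs; the gripper's body (75 mm by 190 mm) begins 51 mm behind the grasp point.
Start: joints at [-49.297, 22.042, 0.453, 0, -68.411, -14.817], TCP at [0.273, -0.562, 0.223] pointing down, gripper open.
Joint ranges: [-179.83, 179.83], [-69.29, 118.12], [-61.27, 80.66], [-181.25, 117.63], [-171.15, -9.14], [-177.46, 177.46]. Speed limits (degrees/s): [159.86, 159.86, 180, 180, 180, 180].

INTERFACE

Orientations are given as a 3x3 rotation matrix whose columns are the frame's x, y, z axes.
In Python, from station import * gives the robot as it stands. The module is installed in compiled form; this text tells all that it offers.
- The arm moves only by the tool servo_tool, never from a script. Its argument "deltas" is a list of rows, each an object of numbers: "tx", "ty", "tz": the shift along the tool's x, y, z in mm; "ax", "ay", "az": the turn, a rotation vector about the tool's x, y, z in rad; "claw": the finger opening in mm, from 0 to 87. In form: [{"tx": .., "ty": .., "tz": .., "ax": .., "ay": .., "az": .., "claw": ..}, ...]. A call has 1 to 12 rows; each row is the pose to reach, as a shift and turn from the pose commanded when the call began, along the tool's axes at that moment; what a row does not reach only later rows make up. A row lasts 1/12 s, in which the tool goes at most 41.7 mm and 7.16 degrees, less where a joint would pass 70% of its speed; a pose out of reach is approached as far as the arm can. A call with a gripper value outside its range is refused whole. The fingers move at their own pace and stop on an object; the grip force is fixed at half the most. Time passes only in rows, so rows that repeat a pose let the fingers close. It gives the time, the measured TCP pose, the force, the opening and the grip force at its end, in the units of the state.
- sense(): the state, without advancing time (a new reading comes with each control period).
- capture(name): name is "scene" or "top" or "wrist"; returns the picture (480x640x3 uint8, blue, green, red); there is no depth.
- calibration(name): a dict with "fx", "fy", "cx", "cy" (pixels), "dist" ([k1, k2, p1, p2, k3] as OpenCV has them; the pictures are not rectified), "cam_to_world" (4x4, takes a point from camera to world coordinates); the wrist camera has in their place "hand_eye" (4x4, takes a point from camera to tool coordinates, whose origin is the TCP and whose axes are the flange's). Camera axes: x right, y down, z forward; pixel columns grow to the right and rows downward; lengths in m; the calibration is good to about 2 mm. A picture is of the moment at which its call begins: read the wrist's pose just before it. calibration takes no time and is no camera call.
- finish_job(): hands the job in; it is judged then, once.
Trained networks look in the newest picture that a camera, given by its name, has taken for a name from the list of things; names that differ only in an ending like _2 or _b are one class to them, and where a whole thing is asked for, a point or a joint stands for the part that bears it (a point fixed in the world has none). Each returns a list of dicts, best first, with "confidence" (0 to 1); they miss things now and then, are a little off and sometimes report something else, mostly with a low value. They report only what shows in the picture. A call takes as long as a camera call. They do not tell look-alikes from the thing itself.
- recognise(label, camera): "xyz" ([x, y, z] in m, in the coordinates of the camera as it stood for that picture, good to about 4 mm: the middle of the surface that is visible of it).
- trace(label, camera): "mask" (480x640 bool, what is visible of it).
The state is a dict: "time_s": time; "joints": joint angles; "joint_velocities": joint speeds; "effort": joint torques, N m; "tcp_pos": TCP position; "ee_rot": TCP orientation; "wrist_force": force on the tool from outside, world axes, zero at the start; "moment": the same for the moment, N m; "gripper_width": opening from 0.0 (shut) to 1.0 (fully open); "gripper_force": force on a finger pad.
Only numpy, scipy, OpenCV 4.12 (cv2) and the standard library are available. Lean on these libraries where they do the work, as an engineer would, in place of code of your own. Each camera call takes 0.05 s, during which the arm holds its last target. There are 200 camera calls.

TASK

Gently lay the loose wooden rolling pin in the empty pair of V notches of the painting cradle, parallel to the pin already there and about centred lengthwise on the two rails. Then gently set the wedge-shaped chock, narrow side down and its grip up, in the gap between the two pins, about the middle of their length, so that it rests on both and neither can roll while it is painted. Leave the first pin in its notches and do not disturb the mug, the paint jar or the spray can.

Things in the scene. Friction and masses are not known exactly. Their poses are not given: they have to be found in the camera images.
- cradle: Fixed wooden cradle, at any yaw: base board 120 x 190 x 10 mm; 16 mm thick rails at x = -45 and +45 mm, each with 90-degree V notches at y = +46 (first pin) and y = -46 mm (empty), 39 mm wide, bottom 29 mm, lips 48 mm above the table. Origin: centre of its underside, on the table; x: lengthwise direction of pins in the notches; z up. The axis of a pin in the notches is 60 mm above the table.
- pin_laid: The first rolling pin, plain light wood, lying in the cradle's notches at y = +46 mm: round body 44 mm in diameter and 150 mm long, with a short knob 24 mm in diameter on a neck at each end, 200 mm overall. Origin: middle of the pin, on its axis; x runs along the axis. About 0.17 kg.
- pin_loose: The loose rolling pin, same as the first, lying on the table (axis 22 mm above it) and free to roll: body 44 mm in diameter and 150 mm long, 200 mm overall with the end knobs. Origin: middle of the pin, on its axis; x runs along the axis. About 0.17 kg.
- chock: Brown wood chock, 60 mm long (x), 63 mm tall, standing on the table: keystone wedge, underside 31 mm wide (y), flanks leaning out 40 degrees from vertical to 66 mm wide at 21 mm height, flat top at 29 mm; on it a grip block 50 (x) x 24 (y) x 34 mm tall. Origin: centre of the underside; z up. Resting on both pins its underside is 58 mm above the table. About 0.11 kg.
- mug: White mug, 76 mm wide and 88 mm tall with a handle, a bystander. Origin: centre of its underside.
- paint_jar: Squat paint jar with a black cap, 68 mm wide and 80 mm tall, a bystander. Origin: centre of its underside.
- spray_can: Dark spray can with a white cap, 60 mm wide and 183 mm tall, a bystander. Origin: centre of its underside.
Mind the look-alikes: they are no part of the job. What is shaped like the pin_loose but red is not meant.

How it is judged:
By the outcome, as a careful person would: the job done as asked, in the order asked, and still so for the second after the job is handed in, with the robot touching nothing.
It also fails if it takes over 58 s, if anything falls off the work surface, if the arm or the gripper's body presses on something with over 40 N, if the wrist force passes 120 N, or if a joint passes its speed limit or range.

## Working session

There is one attempt and no reset: what is moved stays moved. The work goes in short steps, Python scripts to look and compute and a tool call to move; the robot and the scene stay as the last step left them, time stands still between calls to the robot, and variables do not carry over. Pictures are saved under pics/ and viewed, at most 10 in all, crops included, and the job is handed in when it is done.

Besides the shell and the picture viewer there is one more tool, called after "Call:" as name([rows], argument=value, ...), one row to a line, values as JSON. servo_tool: Moves the arm, as the interface text tells. Its arguments: {"type":"object","properties":{"deltas":{"type":"array","items":{"type":"object","properties":{"tx":{"type":"number"},"ty":{"type":"number"},"tz":{"type":"number"},"ax":{"type":"number"},"ay":{"type":"number"},"az":{"type":"number"},"claw":{"type":"number"}}}}},"required":["deltas"]}

```bash
mkdir -p pics; cat > h.py <<'E'
import numpy as np, cv2
from station import *
def K(c): return np.array([[c['fx'],0,c['cx']],[0,c['fy'],c['cy']],[0,0,1]]),np.array(c['dist'])
def c2w(name):
    c=calibration(name)
    if name!='wrist': return np.array(c['cam_to_world'])
    s=sense(); T=np.eye(4); T[:3,:3]=s['ee_rot']; T[:3,3]=s['tcp_pos']; return T@np.array(c['hand_eye'])
def ray(name,px,z,T=None):
    k,d=K(calibration(name)); T=c2w(name) if T is None else T
    u=cv2.undistortPoints(np.array(px,float).reshape(-1,1,2),k,d).reshape(-1,2)
    v=np.c_[u,np.ones(len(u))]@T[:3,:3].T; o=T[:3,3]
    return o+v*((z-o[2])/v[:,2])[:,None]
def proj(name,P,T=None):
    k,d=K(calibration(name)); T=c2w(name) if T is None else T; W=np.linalg.inv(T)
    return cv2.projectPoints(np.array(P,float).reshape(-1,3),cv2.Rodrigues(W[:3,:3])[0],W[:3,3],k,d)[0].reshape(-1,2)
E
python3 - <<'E'
from h import *
for n in ("scene","top"):
    im=capture(n); cv2.imwrite(f'pics/{n}0.png',im); T=c2w(n); print(n,T.round(3).tolist())
    for l in ("cradle","pin_loose","chock","mug","paint_jar","spray_can"):
        for r in recognise(l,n):
            p=T@np.r_[r['xyz'],1]; print(l,round(r['confidence'],2),p[:3].round(3),proj(n,p[:3]).round())
E
```

```text
scene [[-0.66, 0.413, -0.627, 1.136], [0.751, 0.341, -0.565, 0.633], [-0.02, -0.844, -0.536, 0.626], [0.0, 0.0, 0.0, 1.0]]
cradle 0.62 [0.494 0.188 0.005] [[373. 289.]]
pin_loose 0.95 [ 0.384 -0.071  0.035] [[319. 221.]]
pin_loose 0.94 [ 0.488 -0.249  0.031] [[245. 216.]]
pin_loose 0.55 [ 0.255 -0.283  0.031] [[296. 184.]]
chock 0.7 [ 0.555 -0.07   0.032] [[272. 249.]]
mug 0.59 [ 0.777 -0.008  0.057] [[210. 297.]]
paint_jar 0.62 [ 0.714 -0.27   0.052] [[166. 242.]]
paint_jar 0.35 [0.465 0.122 0.069] [[358. 249.]]
spray_can 0.6 [0.629 0.465 0.114] [[469. 348.]]
top [[0.004, -0.979, 0.202, 0.191], [-1.0, -0.005, -0.005, 0.074], [0.006, -0.202, -0.979, 1.508], [0.0, 0.0, 0.0, 1.0]]
cradle 0.9 [0.488 0.17  0.01 ] [[282. 250.]]
pin_loose 0.8 [ 0.474 -0.265  0.041] [[452. 254.]]
pin_loose 0.72 [ 0.368 -0.087  0.044] [[383. 295.]]
pin_loose 0.57 [ 0.311 -0.303  0.032] [[469. 318.]]
chock 0.66 [ 0.54  -0.078  0.027] [[378. 229.]]
mug 0.65 [ 0.778 -0.037  0.047] [[362. 139.]]
paint_jar 0.83 [ 0.694 -0.284  0.082] [[459. 166.]]
paint_jar 0.16 [0.593 0.446 0.142] [[166. 196.]]
spray_can 0.93 [0.594 0.447 0.141] [[165. 196.]]
```

View pics/top0.png

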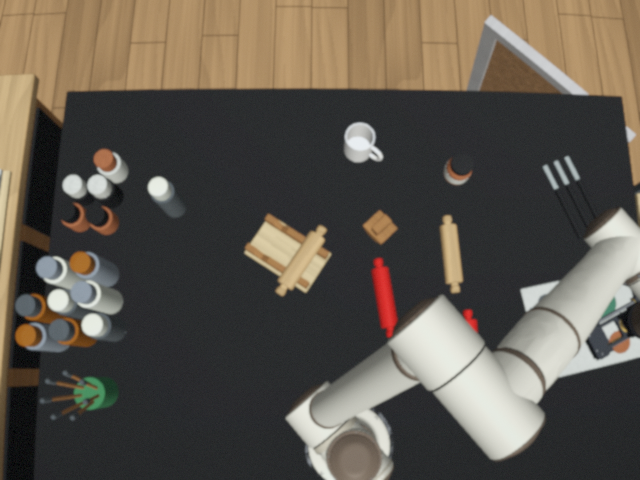

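View pics/scene0.png

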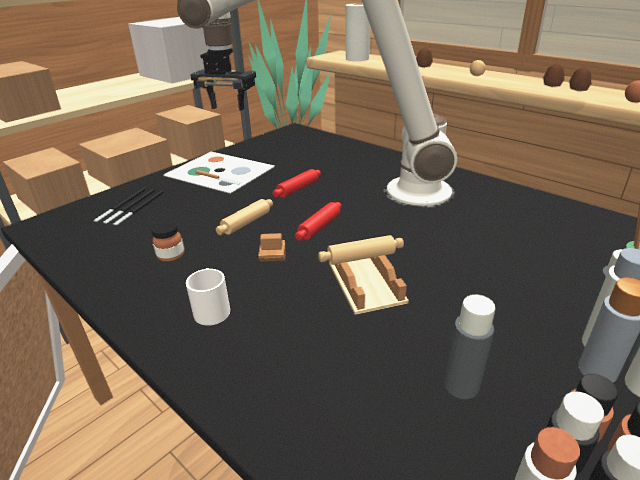

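Candidates in the top picture are the plain wood pin at (452,254), a red pin at (384,295), a second red pin at (470,320) partly hidden by the arm, and the laid pin at (302,260) in the cradle. The loose one wanted is the plain pin at (452,254). The chock is at (380,227).

```bash
python3 - <<'E'
from h import *
im=capture("top"); s=sense(); print(s['time_s'],np.round(s['ee_rot'],3).tolist(),np.round(s['wrist_force'],1)); print(np.round(calibration('wrist')['hand_eye'],3).tolist(), [calibration('wrist')[k] for k in('fx','fy','cx','cy')])
for l,z in (("pin_loose",.022),("chock",.029),("cradle",.01)):
    for r in trace(l,"top"):
        m=r['mask'].astype(np.uint8); c=cv2.findContours(m,0,1)[0]; c=max(c,key=cv2.contourArea)
        (cx,cy),wh,a=cv2.minAreaRect(c); b=cv2.boxPoints(((cx,cy),wh,a)); w=ray('top',b,z)
        col=im[r['mask']].mean(0).round()
        e=w[1]-w[0],w[2]-w[1]; L=max(e,key=np.linalg.norm)
        print(l,round(r['confidence'],2),(round(cx),round(cy)),col,w.mean(0).round(4),[round(float(np.linalg.norm(x)),3) for x in e],'yaw',np.degrees(np.arctan2(L[1],L[0])).round(1))
cv2.imwrite('pics/crop.png',cv2.resize(im[190:340,230:500],None,fx=2.9,fy=2.9,interpolation=2))
E
```

```text
0.75 [[-0.9, -0.437, 0.0], [-0.437, 0.9, -0.0], [0.0, -0.0, -1.0]] [-0.8 -0.3 -0.3]
[[0.0, -0.966, -0.258, 0.07], [1.0, 0.0, 0.0, -0.0], [-0.0, -0.258, 0.966, -0.163], [0.0, 0.0, 0.0, 1.0]] [375.98439008505744, 375.98439008505744, 313.42481026840363, 240.32287767503308]
pin_loose 0.84 (451, 253) [121. 163. 187.] [ 0.4803 -0.2662  0.022 ] [0.047, 0.203] yaw -175.1
pin_loose 0.59 (471, 321) [ 52.  55. 182.] [ 0.3054 -0.3108  0.022 ] [0.026, 0.06] yaw -149.2
pin_loose 0.23 (380, 228) [ 78. 120. 160.] [ 0.5464 -0.0823  0.022 ] [0.072, 0.066] yaw -44.4
chock 0.86 (379, 227) [ 79. 121. 161.] [ 0.5458 -0.0811  0.029 ] [0.071, 0.067] yaw -46.8
cradle 0.77 (274, 244) [131. 170. 192.] [0.5041 0.1896 0.01  ] [0.123, 0.117] yaw -32.8
```

View pics/crop.png

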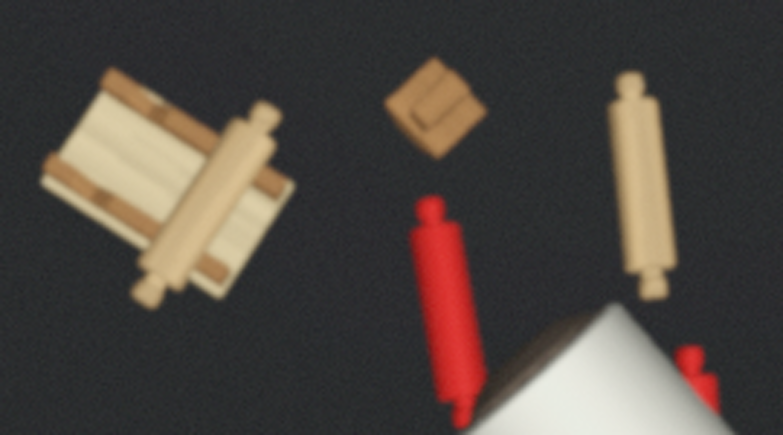

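The crop shows the plain, uncoloured pin at crop (642,185), which confirms the choice. The red ones are ruled out. The cradle's empty notches are on its left side, crop (130,150). Moving above the loose pin for a wrist look.

Call:
servo_tool([
  {"tx": -15, "ty": 8, "tz": 0, "az": 0.03},
  {"tx": -45, "ty": 25, "tz": 0, "az": 0.08},
  {"tx": -80, "ty": 45, "tz": 0, "az": 0.13},
  {"tx": -115, "ty": 64, "tz": 0, "az": 0.18},
  {"tx": -150, "ty": 84, "tz": 0, "az": 0.23},
  {"tx": -185, "ty": 103, "tz": 0, "az": 0.28},
  {"tx": -220, "ty": 123, "tz": 0, "az": 0.32},
  {"tx": -255, "ty": 142, "tz": 0, "az": 0.35},
  {"tx": -285, "ty": 159, "tz": 0, "az": 0.366},
  {"tx": -305, "ty": 170, "tz": 0, "az": 0.366},
  {"tx": -316, "ty": 176, "tz": 0, "az": 0.366},
  {"tx": -316, "ty": 176, "tz": 0, "az": 0.366},
])

```text
schema error: expected keys tx, ty, tz, ax, ay, az, claw
```

```bash
cat > w.py <<'E'
from h import *
import sys
def look(l,z,png):
    s=sense(); print(s['time_s'],np.round(s['tcp_pos'],4),np.round(s['joints'],1),np.round(s['ee_rot'],3).tolist()); T=c2w('wrist'); im=capture('wrist'); cv2.imwrite(png,im)
    for r in trace(l,"wrist"):
        m=r['mask'].astype(np.uint8); c=max(cv2.findContours(m,0,1)[0],key=cv2.contourArea)
        b=cv2.boxPoints(cv2.minAreaRect(c)); w=ray('wrist',b,z,T); e=w[1]-w[0],w[2]-w[1]; L=max(e,key=np.linalg.norm)
        print(l,round(r['confidence'],2),b.round().tolist(),im[r['mask']].mean(0).round(),w.mean(0).round(4),[round(float(np.linalg.norm(x)),3) for x in e],'yaw',np.degrees(np.arctan2(L[1],L[0])).round(1))
if __name__=='__main__': look(sys.argv[1],float(sys.argv[2]),sys.argv[3])
E
python3 w.py pin_loose 0.022 pics/w1.png
```

```text
0.9 [ 0.2729 -0.5623  0.2226] [-49.3  22.    0.5   0.  -68.4 -14.8] [[-0.9, -0.437, 0.0], [-0.437, 0.9, -0.0], [0.0, -0.0, -1.0]]
pin_loose 0.68 [[538.0, 273.0], [601.0, 183.0], [645.0, 214.0], [582.0, 304.0]] [ 37.  39. 188.] [ 0.1818 -0.3014  0.022 ] [0.101, 0.056] yaw 179.4
```

View pics/w1.png

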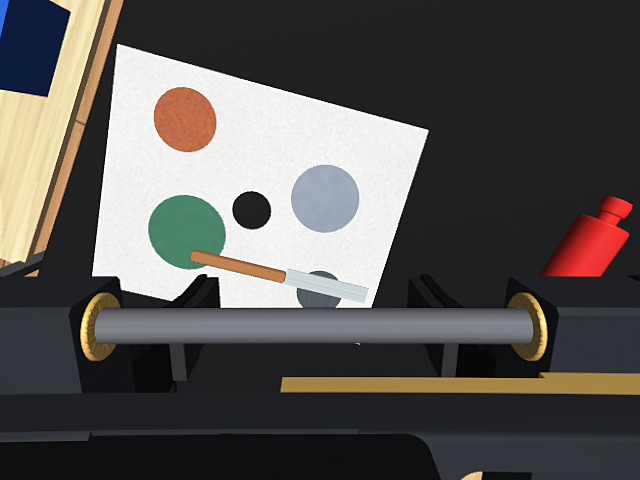

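The first call was refused because every key is required, so this is the view from the start pose. It shows the palette and a red pin at (595,235). The fingers hide everything below about row 280, so things should be viewed ahead of the tool, along tool +x.

Call:
servo_tool([
  {"tx": -18, "ty": 7, "tz": 0, "ax": 0, "ay": 0, "az": 0.03, "claw": 87},
  {"tx": -54, "ty": 20, "tz": 0, "ax": 0, "ay": 0, "az": 0.08, "claw": 87},
  {"tx": -92, "ty": 34, "tz": 0, "ax": 0, "ay": 0, "az": 0.13, "claw": 87},
  {"tx": -130, "ty": 48, "tz": 0, "ax": 0, "ay": 0, "az": 0.18, "claw": 87},
  {"tx": -168, "ty": 62, "tz": 0, "ax": 0, "ay": 0, "az": 0.23, "claw": 87},
  {"tx": -206, "ty": 76, "tz": 0, "ax": 0, "ay": 0, "az": 0.28, "claw": 87},
  {"tx": -244, "ty": 90, "tz": 0, "ax": 0, "ay": 0, "az": 0.32, "claw": 87},
  {"tx": -282, "ty": 104, "tz": 0, "ax": 0, "ay": 0, "az": 0.35, "claw": 87},
  {"tx": -320, "ty": 118, "tz": 0, "ax": 0, "ay": 0, "az": 0.366, "claw": 87},
  {"tx": -355, "ty": 131, "tz": 0, "ax": 0, "ay": 0, "az": 0.366, "claw": 87},
  {"tx": -382, "ty": 140, "tz": 0, "ax": 0, "ay": 0, "az": 0.366, "claw": 87},
  {"tx": -395, "ty": 145, "tz": 0, "ax": 0, "ay": 0, "az": 0.366, "claw": 87},
])

```text
time_s: 2.0
tcp_pos: [0.5673, -0.2567, 0.2224]
ee_rot: [[-0.996, -0.089, 0.001], [-0.089, 0.996, 0.0], [-0.001, -0.0, -1.0]]
wrist_force: [0.5, -0.9, -0.0]
gripper_width: 1.001
gripper_force: 0.0
```

```bash
python3 w.py pin_loose 0.022 pics/w2.png
```

```text
2.0 [ 0.5673 -0.2567  0.2224] [ -9.5  21.8   0.1  -0.  -68.2 -75.4] [[-0.996, -0.089, 0.001], [-0.089, 0.996, 0.0], [-0.001, -0.0, -1.0]]
pin_loose 0.93 [[493.0, 118.0], [505.0, -6.0], [564.0, 0.0], [553.0, 124.0]] [ 87.  90. 240.] [ 0.4161 -0.0808  0.022 ] [0.098, 0.051] yaw -172.8
pin_loose 0.8 [[291.0, 0.0], [341.0, 0.0], [341.0, 226.0], [291.0, 226.0]] [229. 249. 253.] [ 0.4821 -0.2619  0.022 ] [0.042, 0.196] yaw 6.3
```

View pics/w2.png

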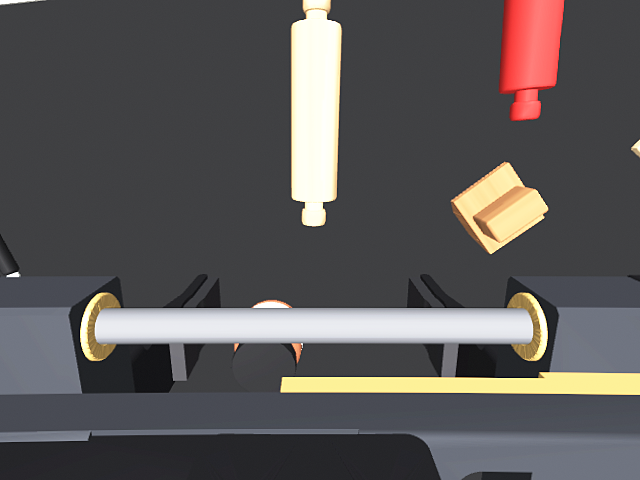

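The plain pin runs along column ~315, with its body spanning rows 21–200 and its lower knob ending at row 226. The chock is at (500,208) and the red pin is at (530,50). Now fitting the pin model and drawing it back onto the picture numerically.

```bash
cat > fit.py <<'E'
from h import *
from scipy.optimize import minimize
def pinpts(x,y,z,yaw):
    P=[]; t=np.linspace(0,2*np.pi,24)
    for s,r in ((-.1,.012),(-.08,.012),(-.075,.022),(.075,.022),(.08,.012),(.1,.012)):
        P.append(np.c_[np.full(24,s),r*np.cos(t),r*np.sin(t)])
    P=np.concatenate(P).reshape(6,24,3); c,s=np.cos(yaw),np.sin(yaw); R=np.array([[c,-s,0],[s,c,0],[0,0,1]])
    return P@R.T+[x,y,z]
def pinmask(cam,T,p,z,S=1):
    P=pinpts(p[0],p[1],z,p[2]); m=np.zeros((480,640),np.uint8)
    for a,b in((0,1),(2,3),(4,5)):
        q=proj(cam,np.r_[P[a],P[b]],T); cv2.fillConvexPoly(m,cv2.convexHull((q*16).round().astype(np.int32)),255,shift=4)
    return m
def fitpin(cam,T,mask,p0,z,rows=480):
    f=lambda p: np.abs(cv2.GaussianBlur(pinmask(cam,T,[p[0]/100,p[1]/100,p[2]],z),(5,5),0)[:rows].astype(float)-cv2.GaussianBlur(mask*255,(5,5),0)[:rows]).sum()/255
    x0=np.array([p0[0]*100,p0[1]*100,p0[2]]); r=minimize(f,x0,method='Nelder-Mead',options=dict(initial_simplex=[x0,x0+[1,0,0],x0+[0,1,0],x0+[0,0,.1]],xatol=1e-3,fatol=1))
    return r.x[0]/100,r.x[1]/100,np.degrees(r.x[2]),r.fun,mask[:rows].sum()
E
python3 - <<'E'
from fit import *
T=c2w('wrist'); im=cv2.imread('pics/w2.png'); m=np.zeros((480,640),np.uint8); m[0:240,270:370]=(im[0:240,270:370].min(2)>110)
print(np.round(fitpin('wrist',T,m,(.482,-.262,.09),.022,240),4))
im=cv2.imread('pics/top0.png').astype(int); m=np.zeros((480,640),np.uint8); m[205:300,430:475]=((im[...,2]>im[...,0]+25)&(im[...,1]>90))[205:300,430:475]
print(np.round(fitpin('top',c2w('top'),m,(.482,-.262,.09),.022),4))
s=sense();print(s['tcp_pos'],s['ee_rot'])
E
```

```text
[ 4.757000e-01 -2.647000e-01  4.757200e+00  5.412706e+02  9.589000e+03]
[ 4.79200e-01 -2.67300e-01  4.22280e+00  7.35412e+01  1.20400e+03]
[ 0.5663498  -0.25764034  0.22214174] [[-9.96044182e-01 -8.88591589e-02 -1.94331967e-04]
 [-8.88591790e-02  9.96044194e-01  9.76124411e-05]
 [ 1.84889468e-04  1.14494483e-04 -9.99999976e-01]]
```

Call:
servo_tool([
  {"tx": 25, "ty": 1, "tz": 10, "ax": 0, "ay": 0, "az": 0.005, "claw": 87},
  {"tx": 55, "ty": 1, "tz": 30, "ax": 0, "ay": 0, "az": 0.005, "claw": 87},
  {"tx": 80, "ty": 1, "tz": 60, "ax": 0, "ay": 0, "az": 0.005, "claw": 87},
  {"tx": 90, "ty": 1, "tz": 95, "ax": 0, "ay": 0, "az": 0.005, "claw": 87},
  {"tx": 90, "ty": 1, "tz": 130, "ax": 0, "ay": 0, "az": 0.005, "claw": 87},
  {"tx": 90, "ty": 1, "tz": 165, "ax": 0, "ay": 0, "az": 0.005, "claw": 87},
  {"tx": 90, "ty": 1, "tz": 190, "ax": 0, "ay": 0, "az": 0.005, "claw": 87},
  {"tx": 90, "ty": 1, "tz": 205, "ax": 0, "ay": 0, "az": 0.005, "claw": 87},
  {"tx": 90, "ty": 1, "tz": 213, "ax": 0, "ay": 0, "az": 0.005, "claw": 87},
  {"tx": 90, "ty": 1, "tz": 217, "ax": 0, "ay": 0, "az": 0.005, "claw": 87},
  {"tx": 90, "ty": 1, "tz": 217, "ax": 0, "ay": 0, "az": 0.005, "claw": 87},
  {"tx": 90, "ty": 1, "tz": 217, "ax": 0, "ay": 0, "az": 0.005, "claw": 70},
])

```text
time_s: 3.1
tcp_pos: [0.4757, -0.2667, 0.0066]
ee_rot: [[-0.997, -0.08, 0.002], [-0.08, 0.997, -0.001], [-0.002, -0.001, -1.0]]
wrist_force: [0.7, 0.3, 0.6]
gripper_width: 0.974
gripper_force: 0.0
```

Call:
servo_tool([
  {"tx": 0, "ty": 0, "tz": 0, "ax": 0, "ay": 0, "az": 0, "claw": 55},
  {"tx": 0, "ty": 0, "tz": 0, "ax": 0, "ay": 0, "az": 0, "claw": 50},
  {"tx": 0, "ty": 0, "tz": 0, "ax": 0, "ay": 0, "az": 0, "claw": 46},
  {"tx": 0, "ty": 0, "tz": 0, "ax": 0, "ay": 0, "az": 0, "claw": 43},
  {"tx": 0, "ty": 0, "tz": 0, "ax": 0, "ay": 0, "az": 0, "claw": 36},
  {"tx": 0, "ty": 0, "tz": 0, "ax": 0, "ay": 0, "az": 0, "claw": 36},
  {"tx": 0, "ty": 0, "tz": 0, "ax": 0, "ay": 0, "az": 0, "claw": 36},
  {"tx": 0, "ty": 0, "tz": 0, "ax": 0, "ay": 0, "az": 0, "claw": 36},
])

```text
time_s: 3.77
tcp_pos: [0.4752, -0.266, 0.0056]
ee_rot: [[-0.997, -0.081, -0.0], [-0.081, 0.997, 0.0], [0.0, 0.0, -1.0]]
wrist_force: [-0.2, 0.5, 1.0]
gripper_width: 0.497
gripper_force: 30.0
```

Call:
servo_tool([
  {"tx": 0, "ty": 0, "tz": -5, "ax": 0, "ay": 0, "az": 0, "claw": 36},
  {"tx": 0, "ty": 0, "tz": -20, "ax": 0, "ay": 0, "az": 0, "claw": 36},
  {"tx": 0, "ty": 0, "tz": -45, "ax": 0, "ay": 0, "az": 0, "claw": 36},
  {"tx": 0, "ty": 0, "tz": -75, "ax": 0, "ay": 0, "az": 0, "claw": 36},
  {"tx": 0, "ty": 0, "tz": -105, "ax": 0, "ay": 0, "az": 0, "claw": 36},
  {"tx": 0, "ty": 0, "tz": -135, "ax": 0, "ay": 0, "az": 0, "claw": 36},
  {"tx": 0, "ty": 0, "tz": -165, "ax": 0, "ay": 0, "az": 0, "claw": 36},
  {"tx": 0, "ty": 0, "tz": -190, "ax": 0, "ay": 0, "az": 0, "claw": 36},
  {"tx": 0, "ty": 0, "tz": -200, "ax": 0, "ay": 0, "az": 0, "claw": 36},
])

```text
time_s: 4.52
tcp_pos: [0.4766, -0.2667, 0.2097]
ee_rot: [[-0.997, -0.081, 0.006], [-0.081, 0.997, -0.002], [-0.006, -0.003, -1.0]]
wrist_force: [0.2, 0.1, -1.3]
gripper_width: 0.502
gripper_force: 30.0
```

```bash
python3 - <<'E'
from fit import *
T=c2w('top'); w=ray('top',[(244.5,252.8),(306.2,293.1),(331.4,253.4)],.01); print(w.round(4).tolist()); print(np.linalg.norm(np.diff(w,axis=0),axis=1), np.degrees(np.arctan2(*(w[2]-w[1])[1::-1])))
u=(w[2]-w[1])/np.linalg.norm(w[2]-w[1]); n=np.array([-u[1],u[0],0]); print('centre',(w[0]+w[2])/2, 'notch',(w[0]+w[2])/2+.046*n)
s=sense(); print(s['time_s'],s['tcp_pos'],s['joints'].round(1) if hasattr(s['joints'],'round') else s['joints'],s['gripper_width'],s['wrist_force'])
E
```

```text
[[0.48, 0.2661, 0.01], [0.3765, 0.1058, 0.01], [0.4797, 0.0418, 0.01]]
[0.19086343 0.12145332] -31.789816313793384
centre [0.47984386 0.1539463  0.01      ] notch [0.50407688 0.19304567 0.01      ]
4.5167 [ 0.47655838 -0.26669993  0.20973098] [-12.2  14.7 -12.2   0.1 -62.7 -73.2] 0.5020185909732302 [ 0.19678575  0.14648071 -1.34903262]
```

Call:
servo_tool([
  {"tx": -1, "ty": 10, "tz": 0, "ax": 0, "ay": 0, "az": 0.03, "claw": 36},
  {"tx": -3, "ty": 30, "tz": 0, "ax": 0, "ay": 0, "az": 0.08, "claw": 36},
  {"tx": -6, "ty": 60, "tz": 0, "ax": 0, "ay": 0, "az": 0.15, "claw": 36},
  {"tx": -9, "ty": 90, "tz": 0, "ax": 0, "ay": 0, "az": 0.23, "claw": 36},
  {"tx": -12, "ty": 120, "tz": 0, "ax": 0, "ay": 0, "az": 0.31, "claw": 36},
  {"tx": -15, "ty": 150, "tz": 0, "ax": 0, "ay": 0, "az": 0.39, "claw": 36},
  {"tx": -18, "ty": 180, "tz": 0, "ax": 0, "ay": 0, "az": 0.47, "claw": 36},
  {"tx": -21, "ty": 210, "tz": 0, "ax": 0, "ay": 0, "az": 0.55, "claw": 36},
  {"tx": -24, "ty": 235, "tz": 0, "ax": 0, "ay": 0, "az": 0.6, "claw": 36},
  {"tx": -26, "ty": 255, "tz": 0, "ax": 0, "ay": 0, "az": 0.63, "claw": 36},
  {"tx": -27, "ty": 265, "tz": 0, "ax": 0, "ay": 0, "az": 0.649, "claw": 36},
  {"tx": -27, "ty": 265, "tz": 0, "ax": 0, "ay": 0, "az": 0.649, "claw": 36},
])

```text
time_s: 5.52
tcp_pos: [0.48, 0.0019, 0.2044]
ee_rot: [[-0.844, 0.536, -0.002], [0.536, 0.844, 0.0], [0.002, -0.001, -1.0]]
wrist_force: [-0.0, -0.5, -1.4]
gripper_width: 0.498
gripper_force: 30.0
```

Call:
servo_tool([
  {"tx": 0, "ty": 0, "tz": 0, "ax": 0, "ay": 0, "az": 0, "claw": 36},
  {"tx": 0, "ty": 0, "tz": 0, "ax": 0, "ay": 0, "az": 0, "claw": 36},
])

```text
time_s: 5.68
tcp_pos: [0.4802, -0.0002, 0.2048]
ee_rot: [[-0.843, 0.538, -0.002], [0.538, 0.843, -0.0], [0.001, -0.001, -1.0]]
wrist_force: [-0.2, 0.1, -2.7]
gripper_width: 0.498
gripper_force: 30.0
```

```bash
python3 w.py cradle 0.048 pics/w3.png;python3 w.py pin_loose 0.06 pics/w3b.png;
```

```text
5.6833 [ 4.802e-01 -2.000e-04  2.048e-01] [  19.4    8.8  -20.7   -0.   -60.6 -142. ] [[-0.843, 0.538, -0.002], [0.538, 0.843, -0.0], [0.001, -0.001, -1.0]]
cradle 0.66 [[446.0, 48.0], [610.0, 46.0], [612.0, 189.0], [448.0, 191.0]] [161. 200. 228.] [0.5032 0.1906 0.048 ] [0.124, 0.111] yaw 57.5
5.7833 [ 0.4804 -0.0005  0.2051] [  19.4    8.8  -20.7   -0.   -60.6 -142. ] [[-0.842, 0.539, -0.001], [0.539, 0.842, -0.0], [0.001, -0.001, -1.0]]
pin_loose 0.75 [[46.0, 87.0], [83.0, 50.0], [258.0, 226.0], [221.0, 262.0]] [ 53.  55. 228.] [ 0.3696 -0.0767  0.06  ] [0.041, 0.181] yaw 10.5
pin_loose 0.64 [[256.0, 55.0], [373.0, 55.0], [373.0, 308.0], [256.0, 308.0]] [162. 216. 240.] [0.4573 0.0156 0.06  ] [0.087, 0.205] yaw -30.2
```

View pics/w3.png

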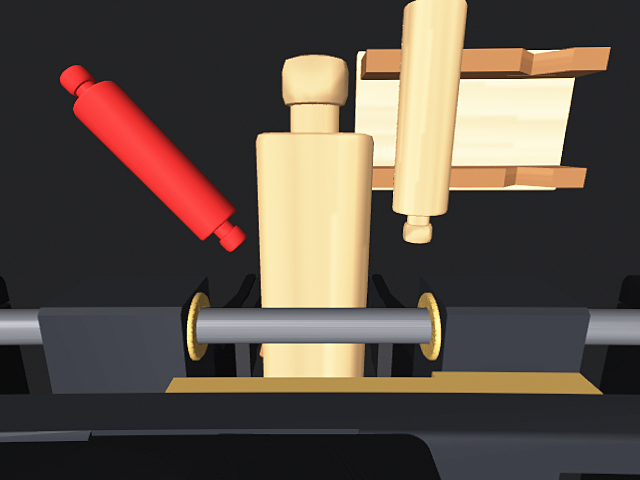

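The held pin sits level and straight between the fingers, with its far knob at (315,80). The cradle's rails are at (485,62) and (480,178), the laid pin is at (430,110), and the empty notches are near (535,60) and (520,175). A close crop will give exact edges.

```bash
python3 - <<'E'
import cv2
im=cv2.imread('pics/w3.png'); cv2.imwrite('pics/c3.png',cv2.resize(im[40:200,460:620],None,fx=3.7,fy=3.7,interpolation=2))
E
```

```text
(no output)
```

View pics/c3.png

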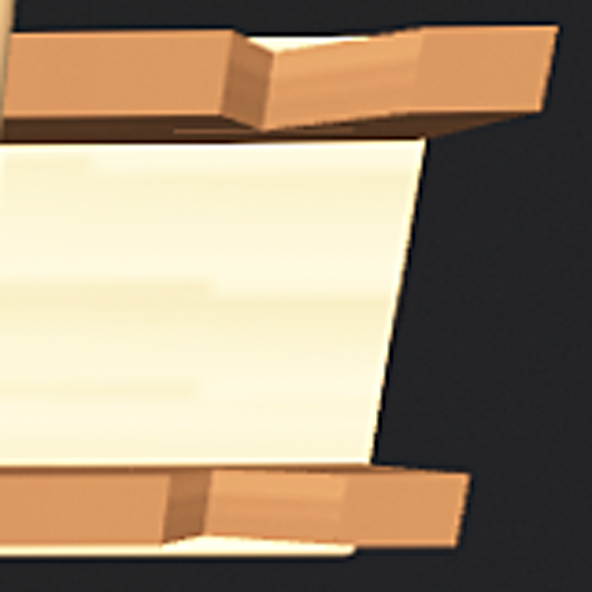

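```bash
python3 - <<'E'
from h import *
s=sense(); T=c2w('wrist')
c=np.array([(558,26),(541,110),(421,28),(414,113),(236,30),(219,115),(470,474),(456,547),(351,478),(343,545),(170,474),(162,545)],float)/3.7+(460,40)-0.36
m=np.array([(53,95),(37,95),(53,65.5),(37,65.5),(53,26.5),(37,26.5),(-37,95),(-53,95),(-37,65.5),(-53,65.5),(-37,26.5),(-53,26.5)])/1000
m=np.c_[m[:,0],-m[:,1]]   # right-handed: y' = -v (tool y is to the right of tool x seen from above)
w=ray('wrist',c,.048,T)[:,:2]
A=cv2.estimateAffinePartial2D(m,w)[0]; sc=np.hypot(A[0,0],A[1,0]); yaw=np.arctan2(A[1,0],A[0,0])
R=np.array([[np.cos(yaw),-np.sin(yaw)],[np.sin(yaw),np.cos(yaw)]]); t=w.mean(0)-R@m.mean(0)
print('scale',sc,'yaw',np.degrees(yaw),'centre',t,'res mm',((m@R.T+t-w)*1000).round(1).tolist())
n=R@[0,-.046]+t; print('notch',n, 'laid',R@[0,.046]+t)
E=np.array(s['ee_rot']); d=np.r_[n,0]-np.array(s['tcp_pos']); d[2]=0; print('delta tool mm',(E.T@d*1000).round(1),'dyaw',np.degrees(yaw)-np.degrees(np.arctan2(E[1,0],E[0,0])),s['tcp_pos'])
# held pin: knob end & body in tool frame
E
```

```text
Traceback (most recent call last):
cv2.error: OpenCV(4.12.0) /io/opencv/modules/calib3d/src/ptsetreg.cpp:1108: error: (-215:Assertion failed) count >= 0 && to.checkVector(2) == count in function 'estimateAffinePartial2D'
```

```bash
python3 - <<'E'
from fit import *
s=sense(); T=c2w('wrist')
c=np.array([(558,26),(541,110),(421,28),(414,113),(236,30),(219,115),(470,474),(456,547),(351,478),(343,545),(170,474),(162,545)],float)/3.7+(460,40)-0.36
m=np.array([(53,95),(37,95),(53,65.5),(37,65.5),(53,26.5),(37,26.5),(-37,95),(-53,95),(-37,65.5),(-53,65.5),(-37,26.5),(-53,26.5)])/1000
m=np.c_[m[:,0],-m[:,1]]
w=np.ascontiguousarray(ray('wrist',c,.048,T)[:,:2])
A=cv2.estimateAffinePartial2D(m,w)[0]; sc=np.hypot(A[0,0],A[1,0]); yaw=np.arctan2(A[1,0],A[0,0])
R=np.array([[np.cos(yaw),-np.sin(yaw)],[np.sin(yaw),np.cos(yaw)]]); t=w.mean(0)-R@m.mean(0)
print('scale',sc,'yaw',np.degrees(yaw),'centre',t,'res mm',((m@R.T+t-w)*1000).round(1).tolist())
n=R@[0,-.046]+t; print('notch',n, 'laid',R@[0,.046]+t)
E=np.array(s['ee_rot']); p=np.array(s['tcp_pos']); im=cv2.imread('pics/w3.png').astype(int)
k=np.zeros((480,640),np.uint8); k[40:275,252:376]=((im[...,2]>150)&(im[...,1]>130))[40:275,252:376]; k[40:275,356:]*=0+(np.arange(40,275)[:,None]>128).astype(np.uint8)
f=fitpin('wrist',T,k,(p[0],p[1],yaw),p[2]+.0164,275); print('held',np.round(f,4),'tool offs',(E.T@np.r_[f[0]-p[0],f[1]-p[1],0]*1000).round(1))
d=np.r_[n,0]-p; d[2]=0; print('delta tool mm',(E.T@d*1000).round(1),'dyaw',np.degrees(yaw)-np.degrees(np.arctan2(E[1,0],E[0,0])),p)
E
```

```text
scale 0.9955165445456005 yaw 147.49770148292276 centre [0.48198244 0.15746332] res mm [[1.2, 1.4], [1.3, 1.4], [0.2, -0.2], [-0.7, -1.5], [-0.3, -1.4], [0.1, -0.4], [0.7, 1.8], [0.5, 2.0], [-1.7, -0.7], [-1.2, -1.8], [-0.0, -0.2], [-0.1, -0.5]]
notch [0.50669978 0.19625834] laid [0.4572651  0.11866831]
held [ 4.8360000e-01 -1.7000000e-03  1.4740420e+02  1.9899686e+03
  2.0148000e+04] tool offs [-3.3  0.6 -0. ]
delta tool mm [ 84.  179.8  -0. ] dyaw 0.1189882729923113 [ 4.80536661e-01 -4.58987310e-04  2.05368573e-01]
```

Call:
servo_tool([
  {"tx": 4, "ty": 8, "tz": 0, "ax": 0, "ay": 0, "az": 0, "claw": 36},
  {"tx": 12, "ty": 25, "tz": 0, "ax": 0, "ay": 0, "az": 0, "claw": 36},
  {"tx": 24, "ty": 50, "tz": 0, "ax": 0, "ay": 0, "az": 0, "claw": 36},
  {"tx": 37, "ty": 77, "tz": 0, "ax": 0, "ay": 0, "az": 0, "claw": 36},
  {"tx": 50, "ty": 104, "tz": 0, "ax": 0, "ay": 0, "az": 0, "claw": 36},
  {"tx": 63, "ty": 131, "tz": 0, "ax": 0, "ay": 0, "az": 0, "claw": 36},
  {"tx": 74, "ty": 154, "tz": 0, "ax": 0, "ay": 0, "az": 0, "claw": 36},
  {"tx": 82, "ty": 171, "tz": 0, "ax": 0, "ay": 0, "az": 0, "claw": 36},
  {"tx": 86, "ty": 179, "tz": 0, "ax": 0, "ay": 0, "az": 0, "claw": 36},
  {"tx": 86, "ty": 179, "tz": 0, "ax": 0, "ay": 0, "az": 0, "claw": 36},
  {"tx": 86, "ty": 179, "tz": 0, "ax": 0, "ay": 0, "az": 0, "claw": 36},
])

```text
time_s: 6.8
tcp_pos: [0.5042, 0.1972, 0.2053]
ee_rot: [[-0.843, 0.538, -0.001], [0.538, 0.843, -0.001], [0.0, -0.001, -1.0]]
wrist_force: [-0.1, 0.1, -1.8]
gripper_width: 0.497
gripper_force: 30.0
```

Call:
servo_tool([
  {"tx": 0, "ty": 0, "tz": 8, "ax": 0, "ay": 0, "az": 0, "claw": 36},
  {"tx": 0, "ty": 0, "tz": 24, "ax": 0, "ay": 0, "az": 0, "claw": 36},
  {"tx": 0, "ty": 0, "tz": 44, "ax": 0, "ay": 0, "az": 0, "claw": 36},
  {"tx": 0, "ty": 0, "tz": 64, "ax": 0, "ay": 0, "az": 0, "claw": 36},
  {"tx": 0, "ty": 0, "tz": 84, "ax": 0, "ay": 0, "az": 0, "claw": 36},
  {"tx": 0, "ty": 0, "tz": 102, "ax": 0, "ay": 0, "az": 0, "claw": 36},
  {"tx": 0, "ty": 0, "tz": 118, "ax": 0, "ay": 0, "az": 0, "claw": 36},
  {"tx": 0, "ty": 0, "tz": 130, "ax": 0, "ay": 0, "az": 0, "claw": 36},
  {"tx": 0, "ty": 0, "tz": 138, "ax": 0, "ay": 0, "az": 0, "claw": 36},
  {"tx": 0, "ty": 0, "tz": 144, "ax": 0, "ay": 0, "az": 0, "claw": 36},
  {"tx": 0, "ty": 0, "tz": 148, "ax": 0, "ay": 0, "az": 0, "claw": 36},
  {"tx": 0, "ty": 0, "tz": 148, "ax": 0, "ay": 0, "az": 0, "claw": 36},
])

```text
time_s: 7.8
tcp_pos: [0.5044, 0.1969, 0.0571]
ee_rot: [[-0.843, 0.539, -0.001], [0.539, 0.843, -0.0], [0.0, -0.001, -1.0]]
wrist_force: [-0.7, -0.0, -1.3]
gripper_width: 0.499
gripper_force: 30.0
```

```bash
python3 - <<'E'
from h import *
s=sense(); print(s['time_s'],s['tcp_pos'],s['wrist_force'],s['joints'])
im=capture('scene'); cv2.imwrite('pics/s2.png',cv2.resize(im[190:330,290:450],None,fx=4,fy=4,interpolation=2))
E
```

```text
7.8 [0.50435152 0.19686196 0.05709991] [-0.716646   -0.04698676 -1.26557014] [ 3.84865027e+01  2.43839058e+01 -2.32276418e+01 -5.93704950e-03
 -4.24384068e+01 -1.61073027e+02]
```

View pics/s2.png

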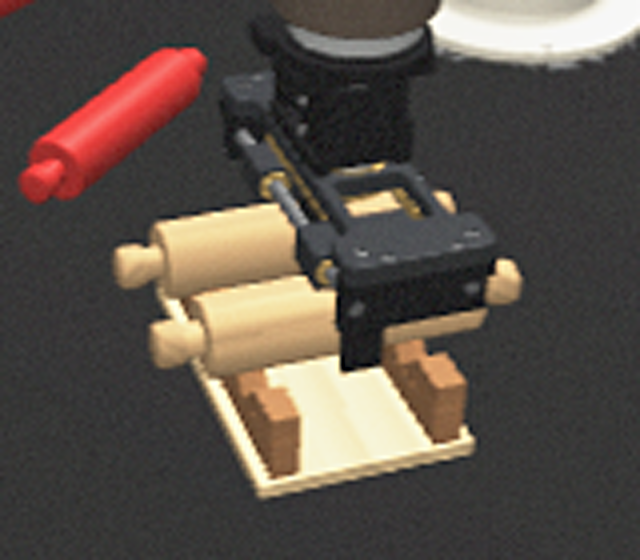

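The held pin hovers parallel to the laid one, at crop (265,320), right above the empty notches at (260,370) and (405,345). Lowering gently.

Call:
servo_tool([
  {"tx": 0, "ty": 0, "tz": 2, "ax": 0, "ay": 0, "az": 0, "claw": 36},
  {"tx": 0, "ty": 0, "tz": 5, "ax": 0, "ay": 0, "az": 0, "claw": 36},
  {"tx": 0, "ty": 0, "tz": 8, "ax": 0, "ay": 0, "az": 0, "claw": 36},
  {"tx": 0, "ty": 0, "tz": 10, "ax": 0, "ay": 0, "az": 0, "claw": 36},
  {"tx": 0, "ty": 0, "tz": 10, "ax": 0, "ay": 0, "az": 0, "claw": 36},
])

```text
time_s: 8.27
tcp_pos: [0.5042, 0.1972, 0.0471]
ee_rot: [[-0.843, 0.538, -0.001], [0.538, 0.843, -0.0], [0.0, -0.001, -1.0]]
wrist_force: [-0.3, -0.3, -1.6]
gripper_width: 0.5
gripper_force: 30.0
```

Call:
servo_tool([
  {"tx": 0, "ty": 0, "tz": 1, "ax": 0, "ay": 0, "az": 0, "claw": 36},
  {"tx": 0, "ty": 0, "tz": 1.5, "ax": 0, "ay": 0, "az": 0, "claw": 36},
  {"tx": 0, "ty": 0, "tz": 1.5, "ax": 0, "ay": 0, "az": 0, "claw": 36},
])

```text
time_s: 8.52
tcp_pos: [0.5045, 0.1974, 0.046]
ee_rot: [[-0.843, 0.538, -0.0], [0.538, 0.843, -0.0], [0.0, -0.0, -1.0]]
wrist_force: [0.2, 0.4, -2.4]
gripper_width: 0.495
gripper_force: 30.0
```

Call:
servo_tool([
  {"tx": 0, "ty": 0, "tz": 0.7, "ax": 0, "ay": 0, "az": 0, "claw": 36},
  {"tx": 0, "ty": 0, "tz": 1.2, "ax": 0, "ay": 0, "az": 0, "claw": 36},
  {"tx": 0, "ty": 0, "tz": 1.2, "ax": 0, "ay": 0, "az": 0, "claw": 36},
])

```text
time_s: 8.77
tcp_pos: [0.5045, 0.1974, 0.0448]
ee_rot: [[-0.843, 0.538, -0.0], [0.538, 0.843, -0.0], [0.0, -0.0, -1.0]]
wrist_force: [-0.9, 0.0, -1.1]
gripper_width: 0.501
gripper_force: 30.0
```

Call:
servo_tool([
  {"tx": 0, "ty": 0, "tz": 0.7, "ax": 0, "ay": 0, "az": 0, "claw": 36},
  {"tx": 0, "ty": 0, "tz": 1.0, "ax": 0, "ay": 0, "az": 0, "claw": 36},
  {"tx": 0, "ty": 0, "tz": 1.0, "ax": 0, "ay": 0, "az": 0, "claw": 36},
])

```text
time_s: 9.02
tcp_pos: [0.5046, 0.1973, 0.0445]
ee_rot: [[-0.843, 0.538, 0.0], [0.538, 0.843, -0.0], [-0.0, 0.0, -1.0]]
wrist_force: [-3.0, -1.3, 4.9]
gripper_width: 0.501
gripper_force: 30.0
```

Contact is felt about 1 mm above the nominal seat, so the fit is good. Releasing slowly and rising.

Call:
servo_tool([
  {"tx": 0, "ty": 0, "tz": 0, "ax": 0, "ay": 0, "az": 0, "claw": 44},
  {"tx": 0, "ty": 0, "tz": 0, "ax": 0, "ay": 0, "az": 0, "claw": 46},
  {"tx": 0, "ty": 0, "tz": 0, "ax": 0, "ay": 0, "az": 0, "claw": 48},
  {"tx": 0, "ty": 0, "tz": 0, "ax": 0, "ay": 0, "az": 0, "claw": 51},
  {"tx": 0, "ty": 0, "tz": 0, "ax": 0, "ay": 0, "az": 0, "claw": 55},
  {"tx": 0, "ty": 0, "tz": 0, "ax": 0, "ay": 0, "az": 0, "claw": 60},
  {"tx": 0, "ty": 0, "tz": 0, "ax": 0, "ay": 0, "az": 0, "claw": 62},
  {"tx": 0, "ty": 0, "tz": 0, "ax": 0, "ay": 0, "az": 0, "claw": 62},
  {"tx": 0, "ty": 0, "tz": 0, "ax": 0, "ay": 0, "az": 0, "claw": 62},
])

```text
time_s: 9.77
tcp_pos: [0.5046, 0.1975, 0.0438]
ee_rot: [[-0.843, 0.538, 0.0], [0.538, 0.843, 0.0], [-0.0, 0.0, -1.0]]
wrist_force: [-0.2, 0.5, -0.4]
gripper_width: 0.704
gripper_force: 0.0
```

Call:
servo_tool([
  {"tx": 0, "ty": 0, "tz": -5, "ax": 0, "ay": 0, "az": 0, "claw": 62},
  {"tx": 0, "ty": 0, "tz": -15, "ax": 0, "ay": 0, "az": 0, "claw": 62},
  {"tx": 0, "ty": 0, "tz": -30, "ax": 0, "ay": 0, "az": 0, "claw": 62},
  {"tx": 0, "ty": 0, "tz": -50, "ax": 0, "ay": 0, "az": 0, "claw": 62},
  {"tx": 0, "ty": 0, "tz": -75, "ax": 0, "ay": 0, "az": 0, "claw": 62},
  {"tx": 0, "ty": 0, "tz": -105, "ax": 0, "ay": 0, "az": 0, "claw": 62},
  {"tx": 0, "ty": 0, "tz": -135, "ax": 0, "ay": 0, "az": 0, "claw": 62},
  {"tx": 0, "ty": 0, "tz": -160, "ax": 0, "ay": 0, "az": 0, "claw": 62},
  {"tx": 0, "ty": 0, "tz": -175, "ax": 0, "ay": 0, "az": 0, "claw": 62},
  {"tx": 0, "ty": 0, "tz": -180, "ax": 0, "ay": 0, "az": 0, "claw": 62},
])

```text
time_s: 10.6
tcp_pos: [0.5059, 0.1981, 0.2283]
ee_rot: [[-0.843, 0.538, 0.007], [0.538, 0.843, 0.004], [-0.003, 0.007, -1.0]]
wrist_force: [0.5, -0.3, 0.2]
gripper_width: 0.714
gripper_force: 0.0
```

```bash
python3 - <<'E'
from fit import *
s=sense(); print(s['time_s'],s['tcp_pos'],s['joints'])
# chock from w2 picture: pose then
R=np.array([[-.996044,-.088859,-.0002],[-.088859,.996044,.0001],[.0002,.0001,-1]]); T=np.eye(4);T[:3,:3]=R;T[:3,3]=[.5668,-.2571,.2223]; T=T@np.array(calibration('wrist')['hand_eye'])
im=cv2.imread('pics/w2.png'); cv2.imwrite('pics/c2.png',cv2.resize(im[150:265,440:560],None,fx=4.8,fy=4.8,interpolation=2)); np.save('T2.npy',T)
im=capture('wrist'); cv2.imwrite('pics/w4.png',im)
for r in trace('pin_loose','wrist'): print(r['confidence'],im[r['mask']].mean(0).round(),cv2.boundingRect(r['mask'].astype(np.uint8)))
E
```

```text
10.6 [0.50590547 0.19809677 0.22834985] [ 3.85203401e+01  1.36149331e+01 -1.08933315e+01  5.89358763e-02
 -6.50528386e+01 -1.61076743e+02]
0.86 [177. 227. 244.] (284, 103, 52, 205)
0.58 [ 46.  48. 195.] (0, 222, 60, 75)
0.23 [76. 73. 70.] (553, 118, 87, 76)
```

View pics/c2.png

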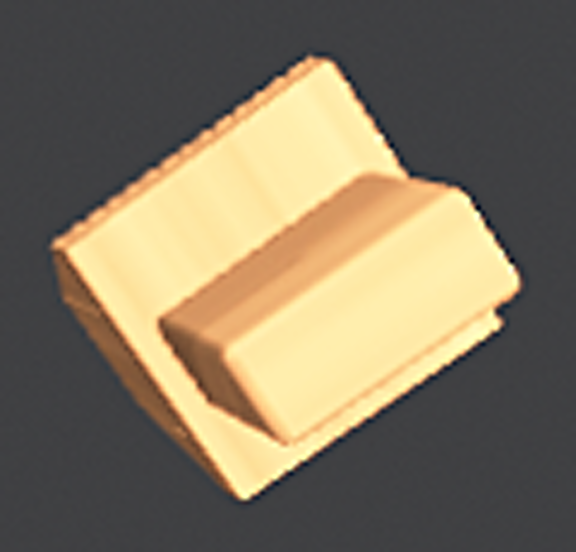

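The crop shows the chock upright, with the grip's top face at crop corners (226,352), (287,441), (521,285) and (460,190). The grip's long side runs from lower left to upper right.

```bash
python3 - <<'E'
from fit import *
T=np.load('T2.npy'); g=lambda p,z: ray('wrist',np.array(p,float)/4.8+(440,150)-.4,z,T)
a=g([(226,352),(287,441),(521,285),(460,190)],.063); print(np.linalg.norm(np.diff(a,axis=0),axis=1).round(4)); d=(a[2]-a[1]+a[3]-a[0]); print('grip',a.mean(0).round(4),np.degrees(np.arctan2(d[1],d[0])))
b=g([(56,248),(243,499),(328,58)],.027); print('body',((b[1]+b[2])/2).round(4),np.linalg.norm(b[0]-b[1]),np.linalg.norm(b[0]-b[2]),np.degrees(np.arctan2(*(b[2]-b[0])[1::-1])),np.degrees(np.arctan2(*(b[1]-b[0])[1::-1])))
# placed and laid pins in top + wrist pictures
im=cv2.imread('pics/w4.png').astype(int); m=((im[...,2]>im[...,0]+25)&(im[...,1]>130)).astype(np.uint8)
n,l,st,c=cv2.connectedComponentsWithStats(m[:285]); print([(*map(int,st[i]),) for i in range(1,n) if st[i][4]>800])
E
```

```text
[0.0213 0.0476 0.0217]
grip [ 0.5453 -0.0813  0.063 ] 132.8410520408717
body [ 0.5456 -0.0799  0.027 ] 0.06787714442262414 0.06107386303166329 132.2499234683902 44.76464452541014
[(154, 96, 77, 189, 9158), (227, 103, 134, 182, 12025)]
```

Call:
servo_tool([
  {"tx": -6, "ty": -7, "tz": 0, "ax": 0, "ay": 0, "az": 0.02, "claw": 70},
  {"tx": -22, "ty": -26, "tz": 0, "ax": 0, "ay": 0, "az": 0.05, "claw": 87},
  {"tx": -44, "ty": -51, "tz": 0, "ax": 0, "ay": 0, "az": 0.08, "claw": 87},
  {"tx": -66, "ty": -77, "tz": 0, "ax": 0, "ay": 0, "az": 0.11, "claw": 87},
  {"tx": -88, "ty": -103, "tz": 0, "ax": 0, "ay": 0, "az": 0.14, "claw": 87},
  {"tx": -110, "ty": -129, "tz": 0, "ax": 0, "ay": 0, "az": 0.17, "claw": 87},
  {"tx": -132, "ty": -154, "tz": 0, "ax": 0, "ay": 0, "az": 0.2, "claw": 87},
  {"tx": -154, "ty": -180, "tz": 0, "ax": 0, "ay": 0, "az": 0.23, "claw": 87},
  {"tx": -172, "ty": -200, "tz": 0, "ax": 0, "ay": 0, "az": 0.25, "claw": 87},
  {"tx": -183.5, "ty": -214, "tz": 0, "ax": 0, "ay": 0, "az": 0.262, "claw": 87},
  {"tx": -183.5, "ty": -214, "tz": 0, "ax": 0, "ay": 0, "az": 0.262, "claw": 87},
  {"tx": -183.5, "ty": -214, "tz": 0, "ax": 0, "ay": 0, "az": 0.262, "claw": 87},
])

```text
time_s: 11.7
tcp_pos: [0.543, -0.0829, 0.222]
ee_rot: [[-0.673, 0.74, -0.004], [0.74, 0.673, -0.0], [0.002, -0.003, -1.0]]
wrist_force: [-0.0, 0.8, -0.3]
gripper_width: 0.999
gripper_force: 0.0
```

Call:
servo_tool([
  {"tx": 0, "ty": 1.5, "tz": 10, "ax": 0, "ay": 0, "az": 0, "claw": 87},
  {"tx": 0, "ty": 1.5, "tz": 30, "ax": 0, "ay": 0, "az": 0, "claw": 87},
  {"tx": 0, "ty": 1.5, "tz": 55, "ax": 0, "ay": 0, "az": 0, "claw": 87},
  {"tx": 0, "ty": 1.5, "tz": 80, "ax": 0, "ay": 0, "az": 0, "claw": 87},
  {"tx": 0, "ty": 1.5, "tz": 105, "ax": 0, "ay": 0, "az": 0, "claw": 87},
  {"tx": 0, "ty": 1.5, "tz": 130, "ax": 0, "ay": 0, "az": 0, "claw": 87},
  {"tx": 0, "ty": 1.5, "tz": 150, "ax": 0, "ay": 0, "az": 0, "claw": 87},
  {"tx": 0, "ty": 1.5, "tz": 167, "ax": 0, "ay": 0, "az": 0, "claw": 87},
  {"tx": 0, "ty": 1.5, "tz": 178, "ax": 0, "ay": 0, "az": 0, "claw": 87},
  {"tx": 0, "ty": 1.5, "tz": 184, "ax": 0, "ay": 0, "az": 0, "claw": 87},
  {"tx": 0, "ty": 1.5, "tz": 187, "ax": 0, "ay": 0, "az": 0, "claw": 87},
  {"tx": 0, "ty": 1.5, "tz": 187, "ax": 0, "ay": 0, "az": 0, "claw": 70},
])

```text
time_s: 12.8
tcp_pos: [0.5449, -0.0801, 0.0363]
ee_rot: [[-0.675, 0.737, -0.001], [0.737, 0.675, -0.0], [0.001, -0.001, -1.0]]
wrist_force: [-0.2, -0.1, 1.4]
gripper_width: 0.97
gripper_force: 0.0
```

Call:
servo_tool([
  {"tx": 0, "ty": 0, "tz": 2, "ax": 0, "ay": 0, "az": 0, "claw": 60},
  {"tx": 0, "ty": 0, "tz": 3, "ax": 0, "ay": 0, "az": 0, "claw": 48},
  {"tx": 0, "ty": 0, "tz": 3, "ax": 0, "ay": 0, "az": 0, "claw": 40},
  {"tx": 0, "ty": 0, "tz": 3, "ax": 0, "ay": 0, "az": 0, "claw": 34},
  {"tx": 0, "ty": 0, "tz": 3, "ax": 0, "ay": 0, "az": 0, "claw": 30},
  {"tx": 0, "ty": 0, "tz": 3, "ax": 0, "ay": 0, "az": 0, "claw": 27},
  {"tx": 0, "ty": 0, "tz": 3, "ax": 0, "ay": 0, "az": 0, "claw": 24},
  {"tx": 0, "ty": 0, "tz": 3, "ax": 0, "ay": 0, "az": 0, "claw": 20},
  {"tx": 0, "ty": 0, "tz": 3, "ax": 0, "ay": 0, "az": 0, "claw": 18},
  {"tx": 0, "ty": 0, "tz": 3, "ax": 0, "ay": 0, "az": 0, "claw": 18},
  {"tx": 0, "ty": 0, "tz": 3, "ax": 0, "ay": 0, "az": 0, "claw": 18},
])

```text
time_s: 13.72
tcp_pos: [0.5452, -0.0807, 0.0339]
ee_rot: [[-0.675, 0.738, 0.0], [0.738, 0.675, 0.0], [-0.0, 0.0, -1.0]]
wrist_force: [-0.0, 1.1, 0.3]
gripper_width: 0.276
gripper_force: 29.9
```

Call:
servo_tool([
  {"tx": 0, "ty": 0, "tz": -5, "ax": 0, "ay": 0, "az": 0, "claw": 18},
  {"tx": 0, "ty": 0, "tz": -20, "ax": 0, "ay": 0, "az": 0, "claw": 18},
  {"tx": 0, "ty": 0, "tz": -45, "ax": 0, "ay": 0, "az": 0, "claw": 18},
  {"tx": 0, "ty": 0, "tz": -75, "ax": 0, "ay": 0, "az": 0, "claw": 18},
  {"tx": 0, "ty": 0, "tz": -105, "ax": 0, "ay": 0, "az": 0, "claw": 18},
  {"tx": 0, "ty": 0, "tz": -135, "ax": 0, "ay": 0, "az": 0, "claw": 18},
  {"tx": 0, "ty": 0, "tz": -160, "ax": 0, "ay": 0, "az": 0, "claw": 18},
  {"tx": 0, "ty": 0, "tz": -180, "ax": 0, "ay": 0, "az": 0, "claw": 18},
  {"tx": 0, "ty": 0, "tz": -190, "ax": 0, "ay": 0, "az": 0, "claw": 18},
  {"tx": 0, "ty": 0, "tz": -190, "ax": 0, "ay": 0, "az": 0, "claw": 18},
  {"tx": 0, "ty": 0, "tz": -190, "ax": 0, "ay": 0, "az": 0, "claw": 18},
])

```text
time_s: 14.63
tcp_pos: [0.5446, -0.0806, 0.2232]
ee_rot: [[-0.674, 0.738, -0.001], [0.738, 0.674, 0.001], [0.001, -0.0, -1.0]]
wrist_force: [0.2, 0.4, -1.4]
gripper_width: 0.276
gripper_force: 29.9
```

```bash
python3 - <<'E'
from fit import *
im=cv2.imread('pics/top0.png').astype(int); m=np.zeros((480,640),np.uint8)
T=c2w('top')
# laid pin ends of knobs in top0 picked from the first crop: (148,300),(268,106)
q=ray('top',np.array([(148,300),(268,106)])/2.9+(230,190),.06,T); print(q.round(4),np.linalg.norm(q[1]-q[0]),q.mean(0))
s=sense(); E=np.array(s['ee_rot']); p=np.array(s['tcp_pos']); t=np.array([.4816,.1569,p[2]]); print((E.T@(t-p)*1000).round(1),p,s['time_s'])
u=np.array([-.843,.538]); print('laid along', (q.mean(0)[:2]-[.480,.154])@u)
E
```

```text
[[0.369  0.1666 0.06  ]
 [0.5387 0.0655 0.06  ]] 0.19749145383827169 [0.45384782 0.1160653  0.06      ]
[2.178e+02 1.136e+02 2.000e-01] [ 0.54458388 -0.08055705  0.22321016] 14.6333
laid along 0.001637422632348097
```

Call:
servo_tool([
  {"tx": 6, "ty": 3, "tz": 0, "ax": 0, "ay": 0, "az": -0.01, "claw": 18},
  {"tx": 20, "ty": 10.5, "tz": 0, "ax": 0, "ay": 0, "az": -0.03, "claw": 18},
  {"tx": 44, "ty": 23, "tz": 0, "ax": 0, "ay": 0, "az": -0.06, "claw": 18},
  {"tx": 70, "ty": 36.5, "tz": 0, "ax": 0, "ay": 0, "az": -0.09, "claw": 18},
  {"tx": 97, "ty": 50.5, "tz": 0, "ax": 0, "ay": 0, "az": -0.12, "claw": 18},
  {"tx": 124, "ty": 64.5, "tz": 0, "ax": 0, "ay": 0, "az": -0.15, "claw": 18},
  {"tx": 151, "ty": 78.5, "tz": 0, "ax": 0, "ay": 0, "az": -0.18, "claw": 18},
  {"tx": 177, "ty": 92, "tz": 0, "ax": 0, "ay": 0, "az": -0.21, "claw": 18},
  {"tx": 198, "ty": 103, "tz": 0, "ax": 0, "ay": 0, "az": -0.24, "claw": 18},
  {"tx": 211, "ty": 110, "tz": 0, "ax": 0, "ay": 0, "az": -0.255, "claw": 18},
  {"tx": 218, "ty": 113.5, "tz": 0, "ax": 0, "ay": 0, "az": -0.2635, "claw": 18},
  {"tx": 218, "ty": 113.5, "tz": 0, "ax": 0, "ay": 0, "az": -0.2635, "claw": 18},
])

```text
time_s: 15.63
tcp_pos: [0.4808, 0.1578, 0.2224]
ee_rot: [[-0.845, 0.535, -0.002], [0.535, 0.845, -0.001], [0.001, -0.002, -1.0]]
wrist_force: [-0.4, 0.1, -0.6]
gripper_width: 0.272
gripper_force: 29.9
```

Call:
servo_tool([
  {"tx": 0, "ty": 0, "tz": 6, "ax": 0, "ay": 0, "az": 0, "claw": 18},
  {"tx": 0, "ty": 0, "tz": 20, "ax": 0, "ay": 0, "az": 0, "claw": 18},
  {"tx": 0, "ty": 0, "tz": 38, "ax": 0, "ay": 0, "az": 0, "claw": 18},
  {"tx": 0, "ty": 0, "tz": 56, "ax": 0, "ay": 0, "az": 0, "claw": 18},
  {"tx": 0, "ty": 0, "tz": 74, "ax": 0, "ay": 0, "az": 0, "claw": 18},
  {"tx": 0, "ty": 0, "tz": 90, "ax": 0, "ay": 0, "az": 0, "claw": 18},
  {"tx": 0, "ty": 0, "tz": 102, "ax": 0, "ay": 0, "az": 0, "claw": 18},
  {"tx": 0, "ty": 0, "tz": 110, "ax": 0, "ay": 0, "az": 0, "claw": 18},
  {"tx": 0, "ty": 0, "tz": 115, "ax": 0, "ay": 0, "az": 0, "claw": 18},
  {"tx": 0, "ty": 0, "tz": 117, "ax": 0, "ay": 0, "az": 0, "claw": 18},
  {"tx": 0, "ty": 0, "tz": 117, "ax": 0, "ay": 0, "az": 0, "claw": 18},
])

```text
time_s: 16.55
tcp_pos: [0.482, 0.1563, 0.1067]
ee_rot: [[-0.843, 0.537, -0.0], [0.537, 0.843, -0.0], [0.0, -0.0, -1.0]]
wrist_force: [0.7, 0.5, -1.0]
gripper_width: 0.275
gripper_force: 29.9
```

Call:
servo_tool([
  {"tx": 0, "ty": 0, "tz": 2, "ax": 0, "ay": 0, "az": 0, "claw": 18},
  {"tx": 0, "ty": 0, "tz": 5, "ax": 0, "ay": 0, "az": 0, "claw": 18},
  {"tx": 0, "ty": 0, "tz": 8, "ax": 0, "ay": 0, "az": 0, "claw": 18},
  {"tx": 0, "ty": 0, "tz": 10, "ax": 0, "ay": 0, "az": 0, "claw": 18},
  {"tx": 0, "ty": 0, "tz": 11, "ax": 0, "ay": 0, "az": 0, "claw": 18},
  {"tx": 0, "ty": 0, "tz": 11, "ax": 0, "ay": 0, "az": 0, "claw": 18},
])

```text
time_s: 17.05
tcp_pos: [0.4817, 0.1567, 0.0956]
ee_rot: [[-0.844, 0.537, -0.0], [0.537, 0.844, -0.0], [0.0, -0.0, -1.0]]
wrist_force: [0.1, 0.6, -1.0]
gripper_width: 0.274
gripper_force: 29.9
```

Call:
servo_tool([
  {"tx": 0, "ty": 0, "tz": 1, "ax": 0, "ay": 0, "az": 0, "claw": 18},
  {"tx": 0, "ty": 0, "tz": 2, "ax": 0, "ay": 0, "az": 0, "claw": 18},
  {"tx": 0, "ty": 0, "tz": 2, "ax": 0, "ay": 0, "az": 0, "claw": 18},
])

```text
time_s: 17.3
tcp_pos: [0.4818, 0.1567, 0.0937]
ee_rot: [[-0.844, 0.537, -0.0], [0.537, 0.844, -0.0], [0.0, -0.0, -1.0]]
wrist_force: [-0.2, -0.2, -1.6]
gripper_width: 0.273
gripper_force: 29.9
```

Call:
servo_tool([
  {"tx": 0, "ty": 0, "tz": 0.7, "ax": 0, "ay": 0, "az": 0, "claw": 18},
  {"tx": 0, "ty": 0, "tz": 1, "ax": 0, "ay": 0, "az": 0, "claw": 18},
  {"tx": 0, "ty": 0, "tz": 1, "ax": 0, "ay": 0, "az": 0, "claw": 18},
])

```text
time_s: 17.55
tcp_pos: [0.4818, 0.1567, 0.0928]
ee_rot: [[-0.844, 0.537, -0.0], [0.537, 0.844, -0.0], [-0.0, -0.0, -1.0]]
wrist_force: [0.3, -1.2, -1.1]
gripper_width: 0.271
gripper_force: 29.9
```

Call:
servo_tool([
  {"tx": 0, "ty": 0, "tz": 0.5, "ax": 0, "ay": 0, "az": 0, "claw": 18},
  {"tx": 0, "ty": 0, "tz": 1, "ax": 0, "ay": 0, "az": 0, "claw": 18},
  {"tx": 0, "ty": 0, "tz": 1, "ax": 0, "ay": 0, "az": 0, "claw": 18},
])

```text
time_s: 17.8
tcp_pos: [0.4818, 0.1565, 0.0922]
ee_rot: [[-0.844, 0.537, -0.0], [0.537, 0.844, -0.0], [-0.0, -0.0, -1.0]]
wrist_force: [-1.8, -1.7, 3.3]
gripper_width: 0.273
gripper_force: 29.9
```

Contact is at the expected height, slightly more on the +y side. Shifting a hair toward balance, then releasing slowly.

Call:
servo_tool([
  {"tx": 0, "ty": -0.4, "tz": 0, "ax": 0, "ay": 0, "az": 0, "claw": 18},
  {"tx": 0, "ty": -0.6, "tz": 0.3, "ax": 0, "ay": 0, "az": 0, "claw": 18},
  {"tx": 0, "ty": -0.6, "tz": 0.3, "ax": 0, "ay": 0, "az": 0, "claw": 18},
])

```text
time_s: 18.05
tcp_pos: [0.4817, 0.1562, 0.0919]
ee_rot: [[-0.844, 0.537, 0.001], [0.537, 0.844, 0.0], [-0.0, 0.0, -1.0]]
wrist_force: [-1.5, -2.4, 3.7]
gripper_width: 0.273
gripper_force: 29.9
```

Call:
servo_tool([
  {"tx": 0, "ty": 0, "tz": 0, "ax": 0, "ay": 0, "az": 0, "claw": 24},
  {"tx": 0, "ty": 0, "tz": 0, "ax": 0, "ay": 0, "az": 0, "claw": 25},
  {"tx": 0, "ty": 0, "tz": 0, "ax": 0, "ay": 0, "az": 0, "claw": 27},
  {"tx": 0, "ty": 0, "tz": 0, "ax": 0, "ay": 0, "az": 0, "claw": 30},
  {"tx": 0, "ty": 0, "tz": 0, "ax": 0, "ay": 0, "az": 0, "claw": 34},
  {"tx": 0, "ty": 0, "tz": 0, "ax": 0, "ay": 0, "az": 0, "claw": 40},
  {"tx": 0, "ty": 0, "tz": 0, "ax": 0, "ay": 0, "az": 0, "claw": 44},
  {"tx": 0, "ty": 0, "tz": 0, "ax": 0, "ay": 0, "az": 0, "claw": 44},
  {"tx": 0, "ty": 0, "tz": 0, "ax": 0, "ay": 0, "az": 0, "claw": 44},
])

```text
time_s: 18.8
tcp_pos: [0.4815, 0.1563, 0.0915]
ee_rot: [[-0.844, 0.537, 0.0], [0.537, 0.844, 0.0], [-0.0, 0.0, -1.0]]
wrist_force: [-0.2, 0.1, 0.2]
gripper_width: 0.496
gripper_force: 0.0
```

Call:
servo_tool([
  {"tx": 0, "ty": 0, "tz": -4, "ax": 0, "ay": 0, "az": 0, "claw": 44},
  {"tx": 0, "ty": 0, "tz": -12, "ax": 0, "ay": 0, "az": 0, "claw": 44},
  {"tx": 0, "ty": 0, "tz": -25, "ax": 0, "ay": 0, "az": 0, "claw": 44},
  {"tx": 0, "ty": 0, "tz": -45, "ax": 0, "ay": 0, "az": 0, "claw": 44},
  {"tx": 0, "ty": 0, "tz": -70, "ax": 0, "ay": 0, "az": 0, "claw": 44},
  {"tx": 0, "ty": 0, "tz": -100, "ax": 0, "ay": 0, "az": 0, "claw": 44},
  {"tx": 0, "ty": 0, "tz": -125, "ax": 0, "ay": 0, "az": 0, "claw": 44},
  {"tx": 0, "ty": 0, "tz": -140, "ax": 0, "ay": 0, "az": 0, "claw": 44},
  {"tx": 0, "ty": 0, "tz": -145, "ax": 0, "ay": 0, "az": 0, "claw": 44},
])

```text
time_s: 19.55
tcp_pos: [0.4829, 0.1569, 0.2406]
ee_rot: [[-0.844, 0.536, 0.006], [0.537, 0.844, 0.004], [-0.003, 0.006, -1.0]]
wrist_force: [0.2, -0.4, 0.6]
gripper_width: 0.506
gripper_force: 0.0
```

Call:
servo_tool([
  {"tx": -5, "ty": -10, "tz": 0, "ax": 0, "ay": 0, "az": 0, "claw": 44},
  {"tx": -12, "ty": -30, "tz": 0, "ax": 0, "ay": 0, "az": 0, "claw": 44},
  {"tx": -20, "ty": -60, "tz": 0, "ax": 0, "ay": 0, "az": 0, "claw": 44},
  {"tx": -30, "ty": -90, "tz": 0, "ax": 0, "ay": 0, "az": 0, "claw": 44},
  {"tx": -40, "ty": -120, "tz": 0, "ax": 0, "ay": 0, "az": 0, "claw": 44},
  {"tx": -50, "ty": -145, "tz": 0, "ax": 0, "ay": 0, "az": 0, "claw": 44},
  {"tx": -55, "ty": -165, "tz": 0, "ax": 0, "ay": 0, "az": 0, "claw": 44},
  {"tx": -60, "ty": -175, "tz": 0, "ax": 0, "ay": 0, "az": 0, "claw": 44},
  {"tx": -60, "ty": -175, "tz": 0, "ax": 0, "ay": 0, "az": 0, "claw": 44},
])

```text
time_s: 20.3
tcp_pos: [0.4369, -0.0256, 0.2356]
ee_rot: [[-0.842, 0.539, -0.002], [0.539, 0.842, -0.001], [0.002, -0.002, -1.0]]
wrist_force: [-0.5, -0.3, -0.7]
gripper_width: 0.508
gripper_force: 0.0
```

```bash
python3 - <<'E'
from h import *
s=sense(); print(s['time_s'],s['tcp_pos'])
a=capture('scene')[170:350,260:460]; b=capture('wrist'); a=cv2.resize(a,(400,360),interpolation=2); b=cv2.resize(b[:300,240:640],(400,300)); 
o=np.zeros((360,800,3),np.uint8); o[:,:400]=a; o[:300,400:]=b; cv2.imwrite('pics/fin.png',o)
E
```

```text
20.3 [ 0.4368723  -0.02559632  0.23557376]
```

View pics/fin.png

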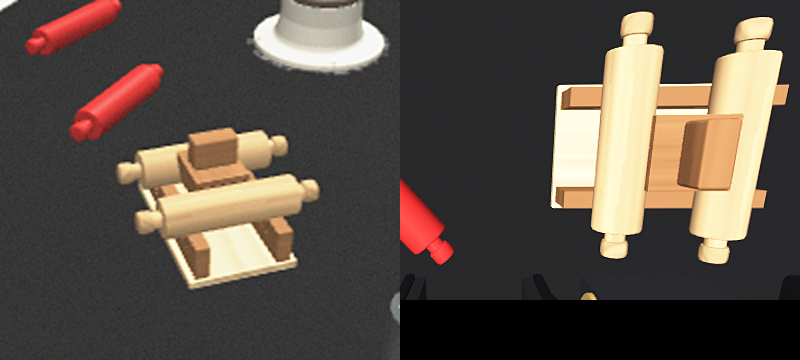

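The final picture shows both pins in the notches, parallel and centred on the rails, at wrist-half columns ~628 and ~735. The chock sits level between them at mid-length, grip up, at scene-half (213,155). The gripper is clear of everything.

```bash
python3 -c "
from station import *
print(finish_job())"
```

```text
the job is handed in; nothing more can be done
None
```

The loose pin lies in the empty notches, the chock sits between the two pins with its grip up, and I handed the job in at about 20 s; the final pictures looked right, but the hand-in returned no verdict.

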